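# Start the test kiln from its switch box and console

## Task

Start the test kiln with shut fingers: on the separate switch box, press the ridged, raised end of the rocker fully down; then, on the control console, push the square key fully in so that it stays in; then press the flat round button fully down, keep it down for a moment and let it spring back. The order matters: press neither the square key nor the round button before its turn, and never press the mushroom-shaped stop button. Do not pick up or shift the clay cats, the cup or anything else that stands about, and finish with the hand clear.

Things in the scene. Friction and masses are not known exactly. Their poses are not given: they have to be found in the camera images.
- switchbox: Fixed grey switch box, 100 (x) x 160 (y) x 60 mm high, standing on the bench, turned any way. Origin: centre of its underside. The rocker sits on top with its hinge line parallel to the box's y axis, 69 mm above the bench over the box point (0, 35 mm); its ridged end points to the box's -x. The glaze cup stands on top at about (0, -50 mm).
- rocker_press (a point): Point to press, on top of the rocker's ridged half, 25 mm from the hinge line, just inside the ridge; moves with the rocker. Rocker: white, 66 x 36 mm, shallow V on top; the ridge, a cross bar 4 mm wide and 3 mm high, 29 mm from the hinge, is at the end that stands up at first. The point is 82 mm above the bench at 0, 73 mm when on (ridge top 76 mm); plate beneath: 62 mm.
- rocker (a joint): Rocker angle, rad: 0 = off (ridged end up 0.4 rad), 0.4 = on (ridged half level, the plain end up). It has no spring: it moves against about 4 N of friction at the ridged end, stays where it is left, and stops hard at 0.4.
- console: Fixed grey control console with an aluminium deck, 200 x 200 x 60 mm high. Origin: centre of its underside. On its deck are four places 42.5 mm either side of the centre along its x and y (85 mm apart); the square key, the flat round button, the mushroom stop button and the small clay cat stand in them in any arrangement.
- key_top (a point): Centre of the top face of the square key: 36 x 36 mm, white plastic, in a square black base 52 x 52 x 12 mm on the deck. The top is 82 mm above the bench when out, 76 mm when in (4 mm above its base). The point moves with the key.
- key (a joint): Travel of the square key, m: 0 = out, 0.006 = fully in, a hard stop. It moves against about 4 N of friction and stays where it is left.
- start_top (a point): Centre of the top face of the flat round (start) button: 36 mm across, white plastic, in a round black base 52 mm across, 12 mm high. The top is 82 mm above the bench when out, 76 mm when fully down. The point moves with the button.
- start (a joint): Travel of the flat round button, m: 0 = out, 0.006 = fully down, a hard stop. Spring: about 1.5 N to begin, 5 N fully down; it springs back when let go.
- stop_top (a point): Top of the mushroom-shaped stop button, not to be pressed: a domed head 40 mm across on a stem, white plastic, in a round black base 48 mm across, its top 97 mm above the bench.
- stop (a joint): Travel of the mushroom stop button, m: 0 = out, 0.006 = fully down (sprung). It is to stay out.
- small_cat: Bystander: loose raw clay cat figurine in one of the console's four places, 60 mm high, about 45 mm across, 90 g. Origin: centre of its underside.
- glaze_cup: Bystander: loose white ceramic cup on top of the switch box, 40 mm across, 34 mm high. Origin: centre of its underside.
- big_cat: Bystander: loose dry clay cat figurine on the bench, 120 mm high, about 85 mm across. Origin: centre of its underside.
- slip_jar: Bystander: loose jar, 70 mm across, 100 mm high. Origin: centre of its underside.
- bowl: Bystander: loose blue bowl, 120 mm across, 50 mm high. Origin: centre of its underside.
- brush: Bystander: loose brush, 160 mm long, lying on the bench. Origin: on its underside, near the middle.
- mould: Bystander: loose plaster mould block, 90 x 120 x 50 mm. Origin: centre of its underside.
Not all that is in view belongs to the job. What is shaped like the switchbox but pink is not meant.

How it is judged:
On the way, in this order (a step that is already met when the one before it is completed fails the run):
1. the rocker is pressed over to on (value of joint rocker above 0.34 rad and value of joint key below 0.003 m), for 0.1 s.
2. the square key is pushed in (value of joint key above 0.005 m and value of joint rocker above 0.34 rad), for 0.1 s.
3. the flat round button is held fully down for a moment (all of step 2 and value of joint start above 0.005 m), for 0.2 s.
At the end, for the whole second after the job is handed in: Rocker on (over 0.34 of 0.4 rad), square key in (over 5 of 6 mm), round button held down 0.2 s (over 5 mm) and out again (under 1.5 mm), mushroom button out, cats and cup upright, every bystander within 20 mm (small cat and cup 15 mm) of its start (all of step 2 and value of joint each of start, stop below 0.0015 m and distance of each of small_cat, glaze_cup from where it was at the start of the episode below 0.015 m and distance of each of big_cat, slip_jar, bowl, brush, mould from where it was at the start of the episode below 0.02 m and angle between each of small_cat, big_cat, glaze_cup's own z axis and vertical below 0.2 rad); the robot touches nothing.
It fails at once if the square key was pressed before the rocker was on (value of joint key above 0.003 m and value of joint rocker below 0.34 rad).
It fails at once if the round button was pressed before the rocker was on and the square key in (value of joint start above 0.003 m and (value of joint rocker below 0.34 rad or value of joint key below 0.005 m)).
It fails at once if the mushroom stop button was pressed (over 3 mm) (value of joint stop above 0.003 m).
It fails at once if a bystander was picked up, shifted or knocked over (distance of any of small_cat, glaze_cup from where it was at the start of the episode above 0.015 m or distance of any of big_cat, slip_jar, bowl, brush, mould from where it was at the start of the episode above 0.02 m or angle between any of small_cat, big_cat, glaze_cup's own z axis and vertical above 0.5 rad).
It also fails if it takes over 53 s, if anything falls off the work surface, if the arm or the gripper's body presses on something with over 40 N, if the wrist force passes 120 N, or if a joint passes its speed limit or range.

## Robot

A 7-joint arm with a two-finger parallel gripper is mounted at the origin on the work surface. World frame = base frame: x ahead of the robot, y to its left, z up, the work surface at z = 0. Lengths are in m, angles in rad, forces in N, time in s.
With the tool pointing down it reaches from about 0.4 to 0.875 m from the base axis. Payload 6.5 kg.
Tool frame: the origin (TCP) lies midway between the tips of the shut fingers; the grasp point (between the pads) lies 19 mm behind it; x points along the fingers, y is the direction in which the jaws open and shut, and the axes are right-handed (so a half turn about x gives the same grasp; the last joint's range is limited). The gripper opens to 88 mm and grips with 3 to 60 N. Pads are 18 mm wide; open, the fingers measure 123 mm over their backs; the gripper's body (75 mm by 187 mm) begins 45 mm behind the grasp point.
Start: joints at [-1.382, 0.536, -0.004, 1.538, 0.003, 1.067, -0.071], TCP at [0.164, 0.629, 0.239] pointing down, gripper open.
Joint ranges: [-2.7, 2.7], [-0.37, 2.16], [-1.27, 1.26], [0.24, 2.4], [-1.31, 4.45], [0.19, 1.91], [-2.76, 2.76]. Speed limits (rad/s): [2.39, 2.39, 3.14, 3.14, 3.14, 3.14, 3.14].

## Interface

Orientations are given as a unit quaternion [x, y, z, w].
In Python, from plant import env gives the robot as it stands.
- The arm moves only by the shell command python3 -m creep 'ROWS' [OPENING] [FORCE]. ROWS is a JSON object of lists of equal length, an entry for each row: "xyz": the shift along the tool's x, y, z each as a share of 40 mm, from -1 to 1, a list of three; "turn": the turn about the tool's x as a share of 5 degrees, from -1 to 1. A call has 1 to 5 rows; each row shifts and turns the commanded pose from where the row before left it, along the tool's axes as they then stand; what a row does not reach is not made up. A row lasts 1/10 s, in which the tool goes at most 50 mm and 8.59 degrees, less where a joint would pass 70% of its speed; a pose out of reach is approached as far as the arm can. A call with a number of a shift or a turn outside -1 to 1 is refused whole. A call with a gripper value outside its range is refused whole. OPENING is the closure, from 0 (fully open) to 1 (shut), set as the call begins (- or left out, the last holds). The fingers move at their own pace and stop on an object; FORCE is the grip in N (left out, the last holds). Time passes only in rows, so rows that do not move let the fingers close. It gives the time, the measured TCP pose, the force and the opening at its end, in the units of the state.
- env.get_state(): the state, without advancing time (a new reading comes with each control period).
- env.get_image(name): name is "side" or "top"; returns (picture, depth): 400x640x3 uint8, red, green, blue; 400x640 float32, m along the optical axis (not along the pixel's ray), 0 where there is no reading.
- env.get_calibration(name): a dict with "intrinsics" (3x3 intrinsics, pixels), "distortion" ([k1, k2, p1, p2, k3] as OpenCV has them; the pictures are not rectified), "extrinsics" (4x4, takes a point from camera to world coordinates). Camera axes: x right, y up, looking along -z (the intrinsics and any distortion apply to the point x, -y, -z); pixel columns grow to the right and rows downward; lengths in m; the calibration is good to about 2 mm. A picture is of the moment at which its call begins. get_calibration takes no time and is no camera call.
- env.finish_job(): hands the job in, once; it reports no verdict.
The state is a dict: "t": time; "qpos": joint angles; "dq": joint speeds; "tau": joint torques, N m; "eef_pos": TCP position; "tcp_rot": TCP orientation; "ft_force": force on the tool from outside, world axes, zero at the start; "wrist_torque": the same for the moment, N m; "finger_gap": finger opening in m.
Only numpy, scipy, OpenCV 4.12 (cv2) and the standard library are available. Lean on these libraries where they do the work, as an engineer would, in place of code of your own. Each camera call takes 0.05 s, during which the arm holds its last target.

## Working session

There is one attempt and no reset: what is moved stays moved. The work goes in short steps, Python scripts to look and compute and a shell command to move; the robot and the scene stay as the last step left them, time stands still between calls to the robot, and variables do not carry over. Pictures are saved under pics/ and viewed, and the job is handed in when it is done.

```bash
mkdir -p pics; ls
python3 - <<'E'
from plant import env
import cv2,numpy as np
for n in("side","top"):
    im,d=env.get_image(n); cv2.imwrite(f"pics/{n}0.png",im[:,:,::-1]); np.savez(f"{n}0.npz",im=im,d=d)
    c=env.get_calibration(n); print(n,c["intrinsics"],c["distortion"],np.round(c["extrinsics"],4))
s=env.get_state();print(s)
E
```

```text
pics
side [[376.99573566   0.         319.5898707 ]
 [  0.         376.99573566 195.05152441]
 [  0.           0.           1.        ]] [-0.02877436  0.          0.          0.          0.        ] [[ 0.8099  0.4403 -0.3876  0.1031]
 [-0.5864  0.6243 -0.5162 -0.564 ]
 [ 0.0147  0.6453  0.7638  0.8901]
 [ 0.      0.      0.      1.    ]]
top [[473.30095749   0.         317.72495488]
 [  0.         473.30095749 194.21992596]
 [  0.           0.           1.        ]] [-0.10646143  0.          0.          0.          0.        ] [[ 0.0049  0.9958 -0.0919  0.3947]
 [-0.9998  0.0068  0.0211  0.0115]
 [ 0.0216  0.0917  0.9955  1.4979]
 [ 0.      0.      0.      1.    ]]
{'t': 0.1, 'qpos': array([-1.38223033,  0.5371019 , -0.00443307,  1.53872855,  0.00262288,
        1.06729482, -0.07120242]), 'dq': array([ 0.00128943, -0.00092738,  0.0011322 , -0.00311825,  0.00194502,
       -0.00091689,  0.00017151]), 'tau': array([ 1.80973846e-03, -5.72081387e+01,  9.93332639e-01, -2.52233630e+01,
       -5.62326901e-02,  1.34171796e-02,  3.00605825e-05]), 'eef_pos': array([0.16369897, 0.62849851, 0.23793714]), 'tcp_rot': array([ 0.08926397,  0.70140147, -0.09034301,  0.70136015]), 'ft_force': array([-0.34960444, -0.54736256, -0.17570967]), 'wrist_torque': array([ 0.00874695, -0.02677901, -0.01797257]), 'finger_gap': 0.08792270029039129}
```

View pics/top0.png

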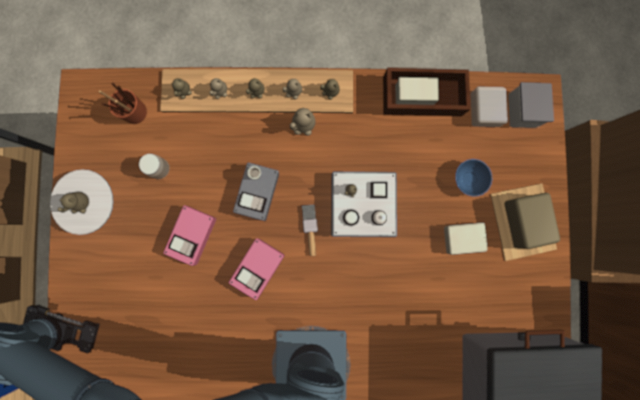

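View pics/side0.png

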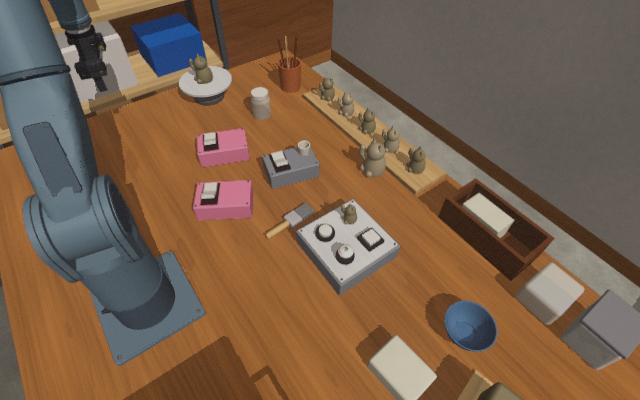

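The top view shows one grey box at (256,192) with the cup on it, and pink lookalikes at (189,236) and (256,268). The grey one fits the description. The console is at (364,204). I'll confirm both in enlarged crops.

Run:
```python
import cv2,numpy as np
im=np.load("top0.npz")["im"][:,:,::-1]
a=cv2.resize(im[155:225,225:285],None,fx=6,fy=6,interpolation=cv2.INTER_CUBIC)
b=cv2.resize(im[165:240,325:403],None,fx=5.6,fy=5.6,interpolation=cv2.INTER_CUBIC)
h=420;c=np.hstack([a[:h],b[:h]]);print(a.shape,b.shape);cv2.imwrite("pics/c1.png",c)
im=np.load("side0.npz")["im"][:,:,::-1]
a=cv2.resize(im[135:195,255:325],None,fx=5.7,fy=5.7,interpolation=cv2.INTER_CUBIC)
b=cv2.resize(im[195:295,290:405],None,fx=3.42,fy=3.42,interpolation=cv2.INTER_CUBIC)
cv2.imwrite("pics/c2.png",np.hstack([a[:342],b[:342]]));print(a.shape,b.shape)
```

```text
(420, 360, 3) (420, 437, 3)
(342, 399, 3) (342, 393, 3)
```

View pics/c1.png

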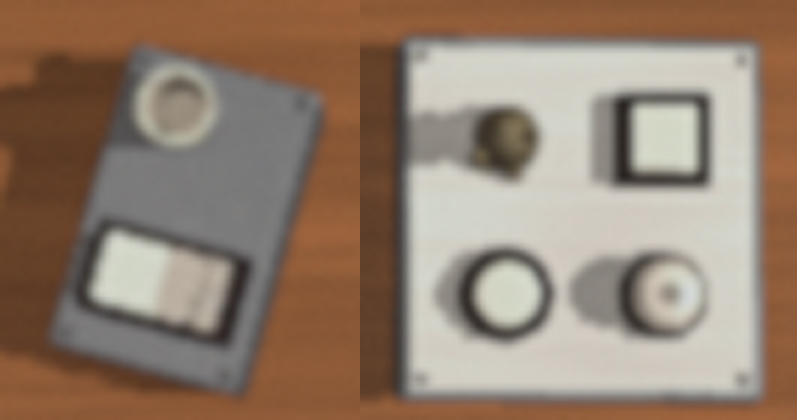

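View pics/c2.png

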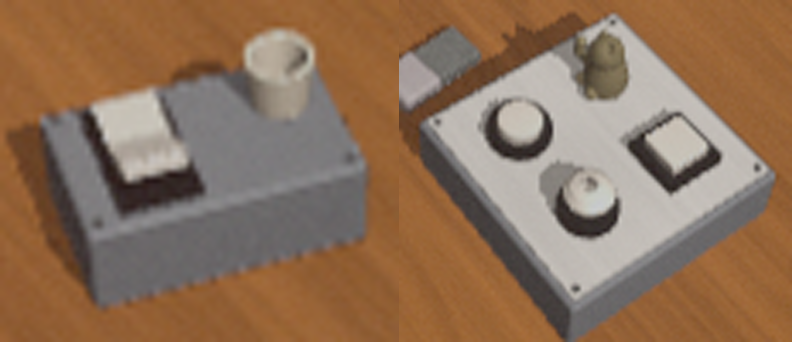

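The crops agree with the description. On the grey box the ridged end is at the right of the rocker, top-view pixel about (260,205), with the cup at (254,172). On the console the key is at (379,190), the round button at (351,217), the stop at (379,217) and the cat at (351,188).

```bash
cat > h.py <<'E'
import cv2,numpy as np
from plant import env
def ray(n,uv,z):
    c=env.get_calibration(n);K=np.array(c["intrinsics"]);D=np.array(c["distortion"]);E=np.array(c["extrinsics"])
    p=cv2.undistortPoints(np.array(uv,float).reshape(-1,1,2),K,D).reshape(-1,2)
    d=np.c_[p[:,0],-p[:,1],-np.ones(len(p))]@E[:3,:3].T; o=E[:3,3]
    return o+d*((z-o[2])/d[:,2])[:,None]
def proj(n,P):
    c=env.get_calibration(n);K=np.array(c["intrinsics"]);D=np.array(c["distortion"]);E=np.linalg.inv(np.array(c["extrinsics"]))
    P=np.atleast_2d(P);q=P@E[:3,:3].T+E[:3,3];q=q*[1,-1,-1]
    return cv2.projectPoints(q,np.zeros(3),np.zeros(3),K,D)[0].reshape(-1,2)
def cr(xy,f,o,x0=0):
    xy=np.array(xy,float)-[x0,0];return (xy+.5)/f-.5+np.array(o)
E
python3 - <<'E'
from h import *
np.set_printoptions(precision=4,suppress=True)
f=lambda *a:ray(*a)
A=cr([(135,45),(325,95),(243,393),(52,343)],6,(225,155))
B=cr([(405,40),(760,42),(760,398),(405,398)],5.6,(325,165),360)
C=cr([(135,122),(110,15)],1,(0,0))
for nm,P in(("sw",A),("con",B)):
    W=ray("top",P,.06);print(nm,W.mean(0),[np.linalg.norm(W[i]-W[(i+1)%4]) for i in range(4)],np.degrees([np.arctan2(*(W[(i+1)%4]-W[i])[1::-1]) for i in range(4)]))
print("key",ray("top",cr([(664,138)],5.6,(325,165),360),.082),"start",ray("top",cr([(508,293)],5.6,(325,165),360),.082),"stop",ray("top",cr([(668,293)],5.6,(325,165),360),.097))
print("ridge",ray("top",cr([(215,303)],6,(225,155)),.085), "cup",ray("top",cr([(175,103)],6,(225,155)),.094))
# side corners
S=cr([(44,122),(97,226),(365,160)],5.7,(255,135)); print("side sw",ray("side",S,.06))
S=cr([(422,123),(613,15),(773,178),(570,305)],3.42,(290,195),399); W=ray("side",S,.06);print("side con",W,W.mean(0))
print("side key",ray("side",cr([(677,145)],3.42,(290,195),399),.082),"start",ray("side",cr([(520,122)],3.42,(290,195),399),.082))
print("top sw",ray("top",A,.06))
E
```

```text
sw [0.5361 0.1694 0.06  ] [np.float64(0.10079244362164207), np.float64(0.15736081123832205), np.float64(0.1003219441199289), np.float64(0.1578164123608364)] [-104.4618  165.4298   75.7985  -14.3987]
con [ 0.4996 -0.1619  0.06  ] [np.float64(0.19591694978901747), np.float64(0.1955056959826221), np.float64(0.1936106926165785), np.float64(0.19546793129504042)] [-89.8148 179.445   90.1788   0.1209]
key [[ 0.5418 -0.2032  0.082 ]] start [[ 0.4577 -0.1186  0.082 ]] stop [[ 0.4575 -0.2025  0.097 ]]
ridge [[0.4913 0.1528 0.085 ]] cup [[0.5904 0.1735 0.094 ]]
side sw [[0.4713 0.2318 0.06  ]
 [0.4542 0.1472 0.06  ]
 [0.5992 0.1056 0.06  ]]
side con [[ 0.4009 -0.0679  0.06  ]
 [ 0.592  -0.0689  0.06  ]
 [ 0.59   -0.2641  0.06  ]
 [ 0.3996 -0.2577  0.06  ]] [ 0.4956 -0.1646  0.06  ]
side key [[ 0.5382 -0.2086  0.082 ]] start [[ 0.4543 -0.1233  0.082 ]]
top sw [[0.625  0.1985 0.06  ]
 [0.5998 0.1009 0.06  ]
 [0.4475 0.1404 0.06  ]
 [0.4721 0.2377 0.06  ]]
```

```bash
cat >> h.py <<'E'
from scipy.spatial.transform import Rotation as Ro
def plan(target,yaw=None):
    s=env.get_state();R=Ro.from_quat(s["tcp_rot"]).as_matrix();p=s["eef_pos"]
    print("t",round(s["t"],2),"pos",p.round(4),"F",s["ft_force"].round(1),"gap",round(s["finger_gap"],4))
    print("toolX",R[:,0].round(3),"toolY",R[:,1].round(3),"yaw",np.degrees(np.arctan2(R[1,1],R[0,1])).round(2))
    d=np.array(target)-p; print("world d mm",(d*1e3).round(1)," tool units(40mm)",(R.T@d/.04).round(3))
E
python3 - <<'E'
from h import *
plan((.494,.151,.14))
s=env.get_state();R=Ro.from_quat(s["tcp_rot"])
# which sign of turn about tool x
R2=R*Ro.from_euler('x',5,degrees=True);m=R2.as_matrix();print("after +5 yaw",np.degrees(np.arctan2(m[1,1],m[0,1])))
E
```

```text
t 0.1 pos [0.1637 0.6285 0.2379] F [-0.3 -0.5 -0.2] gap 0.0879
toolX [-0.    -0.002 -1.   ] toolY [ 0.252  0.968 -0.002] yaw 75.41
world d mm [ 330.3 -477.5  -97.9]  tool units(40mm) [ 2.464 -9.468 10.998]
after +5 yaw 70.40729635852684
```

```bash
python3 -m creep '{"xyz":[[0,-0.6,0.7],[0,-0.6,0.7],[0,-0.6,0.7],[0,-0.6,0.7],[0,-0.6,0.7]],"turn":[0,0,0,0,0]}' 1 20
python3 -m creep '{"xyz":[[0,-0.6,0.7],[0,-0.6,0.7],[0,-0.6,0.7],[0,-0.6,0.7],[0,-0.6,0.7]],"turn":[0,0,0,0,0]}'
python3 - <<'E'
from h import *
plan((.494,.151,.14));print(env.get_state()["qpos"].round(2))
E
```

```text
t: 0.6
eef_pos: [0.2697, 0.476, 0.2384]
tcp_rot: [0.09, 0.701, -0.09, 0.701]
ft_force: [0.5, 0.8, -0.2]
finger_gap: 0.0503
t: 1.1
eef_pos: [0.3748, 0.3247, 0.2385]
tcp_rot: [0.09, 0.701, -0.09, 0.701]
ft_force: [0.7, 0.7, -0.2]
finger_gap: 0.0103
t 1.1 pos [0.3748 0.3247 0.2385] F [ 0.7  0.7 -0.2] gap 0.0103
toolX [-0. -0. -1.] toolY [ 0.252  0.968 -0.   ] yaw 75.41
world d mm [ 119.2 -173.7  -98.5]  tool units(40mm) [ 2.464 -3.451  3.978]
[-0.89  0.27  0.1   1.94 -0.03  0.93  0.54]
```

```bash
python3 -m creep '{"xyz":[[0,-0.6,0.7],[0,-0.6,0.7],[0,-0.6,0.7],[0,-0.6,0.7],[0,-0.6,0.7]],"turn":[0,0,0,0,0]}'
for i in 1 2; do :; done
python3 -m creep '{"xyz":[[0,0,0],[0,0,0],[0,0,0],[0,0,0],[0,0,0]],"turn":[1,1,1,1,1]}'
python3 -m creep '{"xyz":[[0,0,0],[0,0,0],[0,0,0],[0,0,0],[0,0,0]],"turn":[1,1,1,1,1]}'
python3 -m creep '{"xyz":[[0,0,0],[0,0,0],[0,0,0],[0,0,0],[0,0,0]],"turn":[1,1,1,1,1]}'
python3 -m creep '{"xyz":[[0,0,0],[0,0,0],[0,0,0],[0,0,0],[0,0,0]],"turn":[1,1,1,0,0]}'
python3 - <<'E'
from h import *
plan((.494,.151,.12));print(env.get_state()["qpos"].round(2))
E
```

```text
t: 1.6
eef_pos: [0.48, 0.1734, 0.2386]
tcp_rot: [0.09, 0.702, -0.09, 0.701]
ft_force: [1.3, -0.1, -0.1]
finger_gap: 0.0006
t: 2.1
eef_pos: [0.4793, 0.1747, 0.2384]
tcp_rot: [0.241, 0.665, -0.241, 0.665]
ft_force: [-0.6, -0.2, -0.0]
finger_gap: 0.0002
t: 2.6
eef_pos: [0.4792, 0.1747, 0.2384]
tcp_rot: [0.379, 0.597, -0.379, 0.597]
ft_force: [0.3, 0.4, 0.1]
finger_gap: 0.0005
t: 3.1
eef_pos: [0.4792, 0.1747, 0.2384]
tcp_rot: [0.499, 0.501, -0.499, 0.501]
ft_force: [0.1, 0.3, 0.2]
finger_gap: 0.0005
t: 3.6
eef_pos: [0.4794, 0.1748, 0.2386]
tcp_rot: [-0.559, -0.433, 0.559, -0.433]
ft_force: [0.3, 0.1, 0.1]
finger_gap: 0.0006
t 3.6 pos [0.4794 0.1748 0.2386] F [0.3 0.1 0.1] gap 0.0006
toolX [-0. -0. -1.] toolY [ 0.968 -0.25  -0.   ] yaw -14.46
world d mm [  14.6  -23.8 -118.6]  tool units(40mm) [2.964 0.504 0.483]
[-0.85  0.32  0.5   1.93 -0.19  0.94 -0.51]
```

```bash
python3 -m creep '{"xyz":[[0,0.25,0.25],[0,0.25,0.23],[0.9,0,0],[0.9,0,0],[0.8,0,0]],"turn":[0,0,0,0,0]}'
python3 - <<'E'
from h import *
plan((.494,.151,.12))
for n in("side","top"):
    im,d=env.get_image(n);im=np.ascontiguousarray(im[:,:,::-1])
    if n=="side": a=cv2.resize(im[115:205,235:335],None,fx=4,fy=4,interpolation=cv2.INTER_CUBIC)
    else: b=cv2.resize(im[150:240,220:310],None,fx=4,fy=4,interpolation=cv2.INTER_CUBIC)
cv2.imwrite("pics/r1.png",np.hstack([a,b]))
E
```

```text
t: 4.1
eef_pos: [0.4938, 0.1511, 0.1334]
tcp_rot: [0.559, 0.433, -0.559, 0.433]
ft_force: [0.7, 0.3, -0.3]
finger_gap: 0.0002
t 4.1 pos [0.4938 0.1511 0.1334] F [ 0.7  0.3 -0.3] gap 0.0002
toolX [-0.  0. -1.] toolY [ 0.968 -0.25  -0.   ] yaw -14.48
world d mm [  0.2  -0.1 -13.4]  tool units(40mm) [0.334 0.004 0.002]
```

View pics/r1.png

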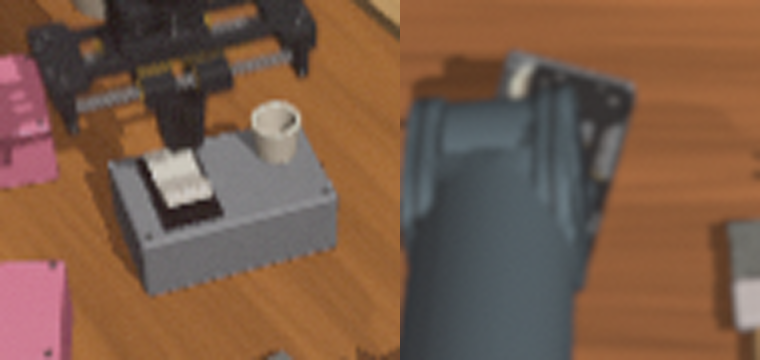

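The closed fingertips are above the ridged half of the grey box's rocker, clear of the cup at crop (275,130). I'll press now.

```bash
python3 -m creep '{"xyz":[[0.4,0,0],[0.3,0,0],[0.2,0,0],[0,0,0]],"turn":[0,0,0,0]}'
python3 -m creep '{"xyz":[[0.1,0,0],[0.08,0,0],[0.08,0,0],[0.06,0,0],[0,0,0]],"turn":[0,0,0,0,0]}'
```

```text
t: 4.6
eef_pos: [0.4938, 0.1512, 0.0985]
tcp_rot: [-0.559, -0.433, 0.56, -0.432]
ft_force: [0.1, 0.5, 0.6]
finger_gap: 0.0004
t: 5.1
eef_pos: [0.4941, 0.1511, 0.0858]
tcp_rot: [-0.559, -0.432, 0.56, -0.432]
ft_force: [-0.6, -0.7, 0.9]
finger_gap: 0.0006
```

```bash
python3 -m creep '{"xyz":[[0.06,0,0],[0.06,0,0],[0.06,0,0],[0.04,0,0],[0,0,0]],"turn":[0,0,0,0,0]}'
python3 -m creep '{"xyz":[[0.04,0,0],[0,0,0]],"turn":[0,0]}'
```

```text
t: 5.6
eef_pos: [0.4942, 0.1508, 0.0771]
tcp_rot: [-0.56, -0.432, 0.56, -0.432]
ft_force: [0.5, -0.4, 1.3]
finger_gap: 0.0002
t: 5.8
eef_pos: [0.4943, 0.1511, 0.076]
tcp_rot: [0.56, 0.432, -0.559, 0.432]
ft_force: [-2.1, -3.0, 8.4]
finger_gap: 0.0002
```

```bash
python3 -m creep '{"xyz":[[0.04,0,0],[0,0,0]],"turn":[0,0]}'
python3 - <<'E'
from h import *
im,d=env.get_image("side");im=np.ascontiguousarray(im[:,:,::-1])
cv2.imwrite("pics/r2.png",cv2.resize(im[130:200,245:330],None,fx=8,fy=8,interpolation=cv2.INTER_CUBIC))
E
```

```text
t: 6.0
eef_pos: [0.4945, 0.1511, 0.0757]
tcp_rot: [0.56, 0.433, -0.559, 0.432]
ft_force: [-6.9, -4.0, 25.1]
finger_gap: 0.0004
```

View pics/r2.png

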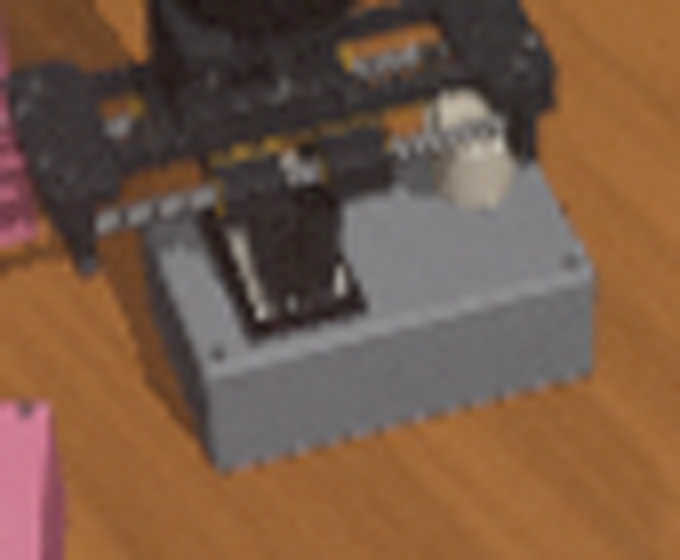

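The tip stopped hard at z 0.0757, which is the ridge-top height when on, with 25 N on it. I'll lift and check the rocker.

```bash
python3 -m creep '{"xyz":[[-0.3,0,0],[-0.8,0,0],[-1,0,0],[-1,0,0],[0,0,0]],"turn":[0,0,0,0,0]}'
python3 - <<'E'
from h import *
im,d=env.get_image("side");im=np.ascontiguousarray(im[:,:,::-1])
cv2.imwrite("pics/r3.png",cv2.resize(im[130:200,245:330],None,fx=8,fy=8,interpolation=cv2.INTER_CUBIC))
plan((.541,-.205,.2));print(env.get_state()["qpos"].round(2))
E
```

```text
t: 6.55
eef_pos: [0.4972, 0.1528, 0.2026]
tcp_rot: [0.563, 0.432, -0.556, 0.433]
ft_force: [-1.0, 0.5, -0.7]
finger_gap: 0.0004
t 6.6 pos [0.4957 0.1526 0.2003] F [-1.   0.7  0.1] gap 0.0004
toolX [ 0.005  0.003 -1.   ] toolY [ 0.968 -0.251  0.004] yaw -14.54
world d mm [ 4.530e+01 -3.576e+02 -3.000e-01]  tool units(40mm) [-0.016  3.34   8.369]
[-0.78  0.39  0.5   1.95 -0.24  0.86 -0.41]
```

View pics/r3.png

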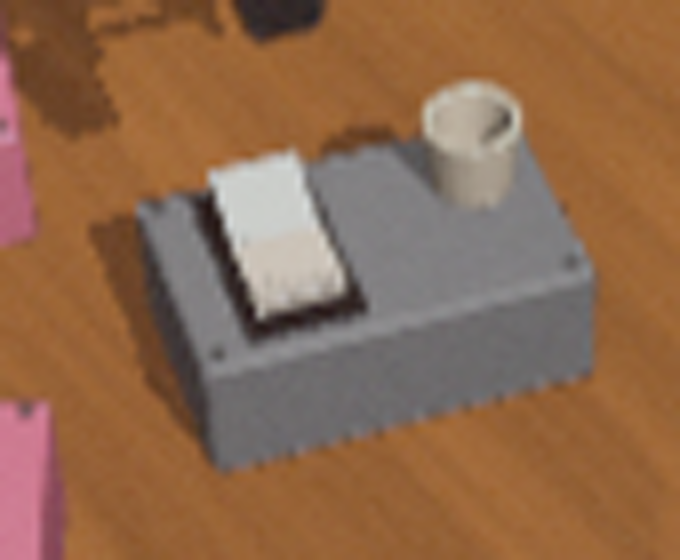

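The rocker is on: ridged half level, plain end up, and the cup has not moved. Next is the key.

```bash
python3 -m creep '{"xyz":[[0,0.33,0.84],[0,0.33,0.84],[0,0.33,0.84],[0,0.33,0.84],[0,0.33,0.84]],"turn":[0,0,0,0,0]}'
python3 -m creep '{"xyz":[[0,0.33,0.84],[0,0.33,0.84],[0,0.33,0.84],[0,0.33,0.84],[0,0.33,0.81]],"turn":[0,0,0,0,0]}'
python3 -m creep '{"xyz":[[0,0,0],[0,0,0]],"turn":[0,0]}'
python3 - <<'E'
from h import *
plan((.540,-.205,.11));print(env.get_state()["qpos"].round(2))
E
```

```text
t: 7.1
eef_pos: [0.5149, -0.0288, 0.1966]
tcp_rot: [-0.559, -0.433, 0.56, -0.432]
ft_force: [0.6, 0.3, -0.6]
finger_gap: 0.0005
t: 7.6
eef_pos: [0.5369, -0.2068, 0.1963]
tcp_rot: [-0.559, -0.433, 0.56, -0.432]
ft_force: [0.5, -0.1, -0.1]
finger_gap: 0.0005
t: 7.8
eef_pos: [0.5367, -0.206, 0.1965]
tcp_rot: [-0.559, -0.433, 0.56, -0.431]
ft_force: [0.4, 0.5, -1.0]
finger_gap: 0.0002
t 7.8 pos [ 0.5367 -0.206   0.1965] F [ 0.4  0.5 -1. ] gap 0.0002
toolX [-0.002  0.001 -1.   ] toolY [ 0.967 -0.253 -0.002] yaw -14.67
world d mm [  3.3   1.  -86.5]  tool units(40mm) [ 2.163  0.077 -0.045]
[-0.12  0.51  0.55  1.8  -0.32  0.92  0.31]
```

```bash
python3 -m creep '{"xyz":[[0.5,0.08,-0.04],[0.8,0,0],[0.6,0,0],[0.3,0,0],[0,0,0]],"turn":[0,0,0,0,0]}'
python3 - <<'E'
from h import *
plan((.540,-.205,.11))
for n in("side","top"):
    im,d=env.get_image(n);im=np.ascontiguousarray(im[:,:,::-1])
    if n=="side": a=cv2.resize(im[180:300,285:415],None,fx=3,fy=3,interpolation=cv2.INTER_CUBIC)
    else: b=cv2.resize(im[150:240,320:410],None,fx=4,fy=4,interpolation=cv2.INTER_CUBIC)
cv2.imwrite("pics/k1.png",np.hstack([a,b]))
E
```

```text
t: 8.3
eef_pos: [0.5399, -0.2034, 0.1081]
tcp_rot: [-0.558, -0.434, 0.56, -0.432]
ft_force: [-0.4, -0.8, -0.7]
finger_gap: 0.0004
t 8.3 pos [ 0.5399 -0.2034  0.1081] F [-0.4 -0.8 -0.7] gap 0.0004
toolX [-0.003  0.002 -1.   ] toolY [ 0.968 -0.25  -0.004] yaw -14.49
world d mm [ 0.1 -1.6  1.9]  tool units(40mm) [-0.046  0.012  0.039]
```

View pics/k1.png

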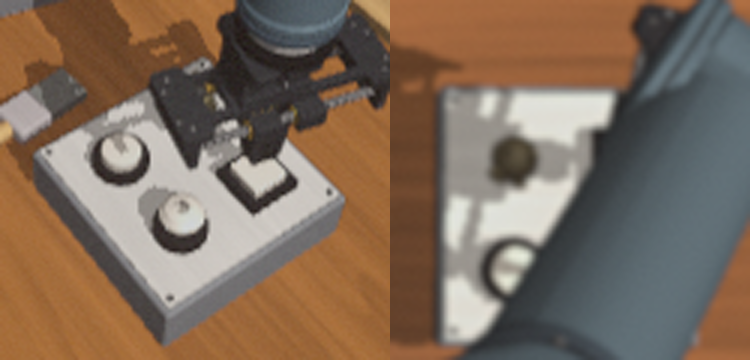

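```bash
python3 -m creep '{"xyz":[[0.25,0,0.04],[0.2,0,0],[0.1,0,0],[0.05,0,0],[0,0,0]],"turn":[0,0,0,0,0]}'
python3 -m creep '{"xyz":[[0.06,0,0],[0.06,0,0],[0.05,0,0],[0.05,0,0],[0,0,0]],"turn":[0,0,0,0,0]}'
```

```text
t: 8.9
eef_pos: [0.5404, -0.2069, 0.0857]
tcp_rot: [-0.559, -0.433, 0.56, -0.432]
ft_force: [0.3, 0.2, -0.4]
finger_gap: 0.0004
t: 9.4
eef_pos: [0.5408, -0.207, 0.0771]
tcp_rot: [0.56, 0.432, -0.559, 0.433]
ft_force: [0.3, 0.1, 0.6]
finger_gap: 0.0001
```

```bash
python3 -m creep '{"xyz":[[0.03,0,0],[0.03,0,0],[0,0,0]],"turn":[0,0,0]}'
python3 -m creep '{"xyz":[[0.03,0,0],[0,0,0],[0,0,0]],"turn":[0,0,0]}'
```

```text
t: 9.7
eef_pos: [0.5408, -0.2071, 0.0761]
tcp_rot: [0.56, 0.432, -0.559, 0.432]
ft_force: [-5.2, 3.1, 16.2]
finger_gap: 0.0003
t: 10.0
eef_pos: [0.5408, -0.2071, 0.0759]
tcp_rot: [0.56, 0.432, -0.559, 0.432]
ft_force: [-6.6, 3.6, 27.8]
finger_gap: 0.0002
```

It hit the hard stop at z 0.076 with 28 N, so the key is in. I'll lift and check.

```bash
python3 -m creep '{"xyz":[[-0.3,0,0],[-0.8,0,0],[-1,0,0],[-0.8,0,0],[0,0,0]],"turn":[0,0,0,0,0]}'
python3 - <<'E'
from h import *
im,d=env.get_image("side");im=np.ascontiguousarray(im[:,:,::-1])
cv2.imwrite("pics/k2.png",cv2.resize(im[185:300,280:415],None,fx=5,fy=5,interpolation=cv2.INTER_CUBIC))
plan((.457,-.121,.19))
E
```

```text
t: 10.5
eef_pos: [0.5428, -0.2081, 0.1936]
tcp_rot: [0.561, 0.43, -0.558, 0.434]
ft_force: [0.3, 0.0, 0.7]
finger_gap: 0.0004
t 10.55 pos [ 0.5416 -0.2073  0.1913] F [-0.1  0.4 -0.3] gap 0.0003
toolX [ 0.004 -0.001 -1.   ] toolY [ 0.968 -0.252  0.004] yaw -14.59
world d mm [-84.6  86.3  -1.3]  tool units(40mm) [ 0.023 -2.591 -1.554]
```

View pics/k2.png

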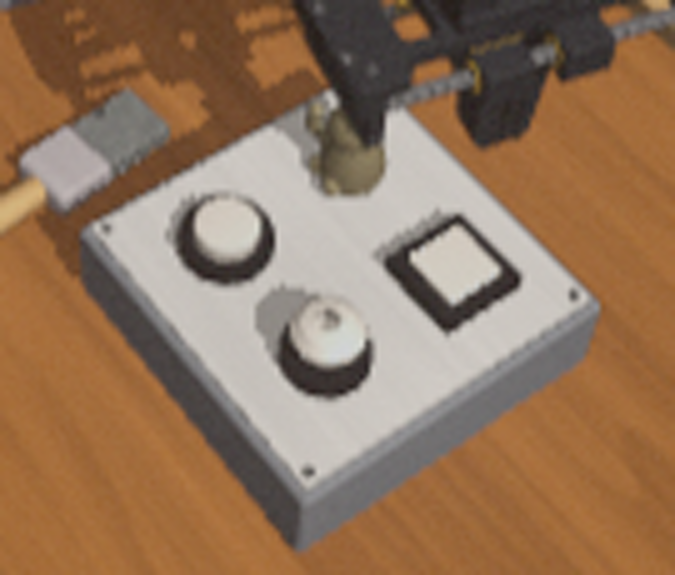

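The key is down, sitting nearly flush in its base at crop (455,260), and the cat and buttons look undisturbed. For the round button I'll turn the jaw line to about 45° so that the gripper body clears both the cat and the stop button.

```bash
python3 -m creep '{"xyz":[[0,-0.65,-0.39],[0,-0.65,-0.39],[0,-0.65,-0.39],[0,-0.65,-0.38],[0,0,0]],"turn":[0,0,0,0,0]}'
python3 -m creep '{"xyz":[[0,0,0],[0,0,0],[0,0,0],[0,0,0],[0,0,0]],"turn":[-1,-1,-1,-1,-1]}'
python3 -m creep '{"xyz":[[0,0,0],[0,0,0],[0,0,0],[0,0,0],[0,0,0]],"turn":[-1,-1,-1,-1,-1]}'
python3 -m creep '{"xyz":[[0,0,0],[0,0,0],[0,0,0],[0,0,0]],"turn":[-1,-1,0,0]}'
python3 - <<'E'
from h import *
plan((.457,-.121,.11));print(env.get_state()["qpos"].round(2))
im,d=env.get_image("side");im=np.ascontiguousarray(im[:,:,::-1])
cv2.imwrite("pics/s1.png",cv2.resize(im[150:300,260:415],None,fx=3.8,fy=3.8,interpolation=cv2.INTER_CUBIC))
E
```

```text
t: 11.05
eef_pos: [0.4518, -0.1177, 0.1878]
tcp_rot: [-0.558, -0.435, 0.56, -0.431]
ft_force: [0.7, 0.4, -0.1]
finger_gap: 0.0004
t: 11.55
eef_pos: [0.4554, -0.1211, 0.1886]
tcp_rot: [0.451, 0.544, -0.452, 0.544]
ft_force: [-1.1, -1.4, 0.2]
finger_gap: 0.0006
t: 12.05
eef_pos: [0.4554, -0.1211, 0.1886]
tcp_rot: [0.323, 0.629, -0.324, 0.628]
ft_force: [0.2, 0.5, 0.7]
finger_gap: 0.0004
t: 12.45
eef_pos: [0.4554, -0.121, 0.1889]
tcp_rot: [0.269, 0.654, -0.269, 0.654]
ft_force: [-0.3, 0.7, 0.4]
finger_gap: 0.0005
t 12.45 pos [ 0.4554 -0.121   0.1889] F [-0.3  0.7  0.4] gap 0.0005
toolX [-0.001  0.    -1.   ] toolY [ 0.704  0.71  -0.001] yaw 45.25
world d mm [  1.6  -0.  -78.9]  tool units(40mm) [1.972 0.03  0.031]
[-0.12  0.31  0.34  2.06 -0.14  0.79  1.09]
```

View pics/s1.png

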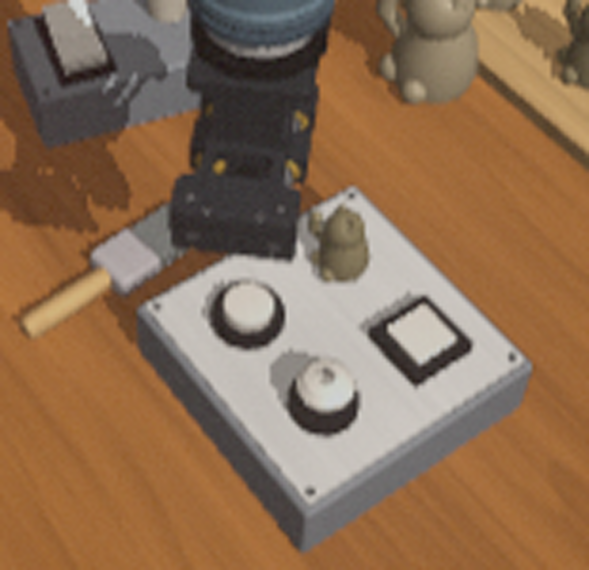

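```bash
python3 -m creep '{"xyz":[[0.5,0.03,0.03],[0.8,0,0],[0.6,0,0],[0.3,0,0],[0,0,0]],"turn":[0,0,0,0,0]}'
python3 -m creep '{"xyz":[[0.2,0,0],[0.1,0,0],[0.05,0,0],[0,0,0]],"turn":[0,0,0,0]}'
python3 - <<'E'
from h import *
plan((.457,-.121,.08))
im,d=env.get_image("side");im=np.ascontiguousarray(im[:,:,::-1])
cv2.imwrite("pics/s2.png",cv2.resize(im[150:300,260:415],None,fx=3.8,fy=3.8,interpolation=cv2.INTER_CUBIC))
E
```

```text
t: 13.0
eef_pos: [0.4562, -0.1206, 0.1003]
tcp_rot: [0.268, 0.655, -0.269, 0.653]
ft_force: [-0.1, -0.5, 0.4]
finger_gap: 0.0007
t: 13.4
eef_pos: [0.4574, -0.1207, 0.0877]
tcp_rot: [0.268, 0.654, -0.268, 0.654]
ft_force: [0.1, 0.0, 0.2]
finger_gap: 0.0007
t 13.4 pos [ 0.4574 -0.1207  0.0877] F [0.1 0.  0.2] gap 0.0007
toolX [ 0.  0. -1.] toolY [0.702 0.712 0.   ] yaw 45.4
world d mm [-0.4 -0.3 -7.7]  tool units(40mm) [ 0.193 -0.012 -0.001]
```

View pics/s2.png

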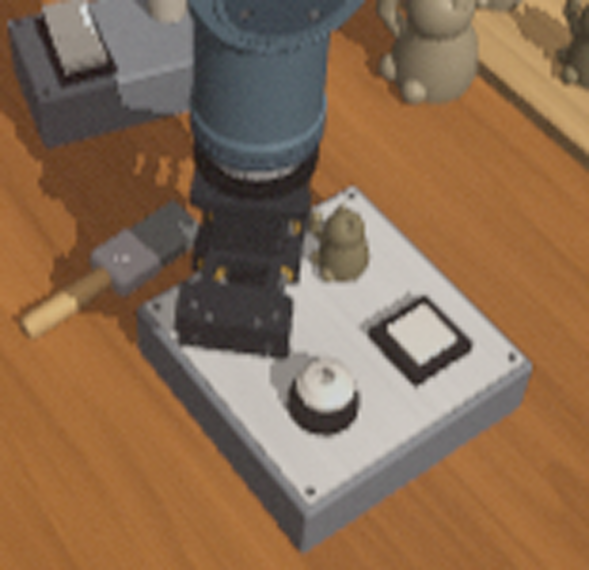

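The gripper body is clear of the cat (343,245) and the stop button (323,385). I'll press and hold.

```bash
python3 -m creep '{"xyz":[[0.08,0,0],[0.08,0,0],[0.06,0,0],[0.06,0,0],[0,0,0]],"turn":[0,0,0,0,0]}'
python3 -m creep '{"xyz":[[0.04,0,0],[0.03,0,0],[0,0,0]],"turn":[0,0,0]}'
```

```text
t: 13.95
eef_pos: [0.4576, -0.1207, 0.0765]
tcp_rot: [0.268, 0.654, -0.268, 0.654]
ft_force: [-0.0, 0.5, 5.0]
finger_gap: 0.0004
t: 14.25
eef_pos: [0.4577, -0.1208, 0.0759]
tcp_rot: [0.269, 0.654, -0.268, 0.654]
ft_force: [-10.1, 2.9, 40.1]
finger_gap: 0.0005
```

```bash
python3 -m creep '{"xyz":[[-0.03,0,0],[0,0,0],[0,0,0],[0,0,0]],"turn":[0,0,0,0]}'
python3 -m creep '{"xyz":[[-0.2,0,0],[-0.5,0,0],[-1,0,0],[-1,0,0],[-0.5,0,0]],"turn":[0,0,0,0,0]}'
python3 -m creep '{"xyz":[[-0.5,0,-0.5],[0,0,-1],[0,0,-0.5],[0,0,0],[0,0,0]],"turn":[0,0,0,0,0]}'
python3 - <<'E'
from h import *
plan((.457,-.121,.2))
im,d=env.get_image("side");im=np.ascontiguousarray(im[:,:,::-1])
cv2.imwrite("pics/e1.png",cv2.resize(im[130:300,245:415],None,fx=3.5,fy=3.5,interpolation=cv2.INTER_CUBIC));cv2.imwrite("pics/e1f.png",im)
im,d=env.get_image("top");cv2.imwrite("pics/e2.png",im[:,:,::-1])
E
```

```text
t: 14.65
eef_pos: [0.4576, -0.1208, 0.0761]
tcp_rot: [0.269, 0.654, -0.268, 0.654]
ft_force: [-6.3, 1.1, 25.1]
finger_gap: 0.0005
t: 15.15
eef_pos: [0.4581, -0.1211, 0.2053]
tcp_rot: [0.269, 0.653, -0.268, 0.655]
ft_force: [0.5, 0.4, -0.5]
finger_gap: 0.0004
t: 15.65
eef_pos: [0.4006, -0.0647, 0.2228]
tcp_rot: [0.268, 0.654, -0.268, 0.655]
ft_force: [0.2, -1.0, -0.9]
finger_gap: 0.0003
t 15.65 pos [ 0.4006 -0.0647  0.2228] F [ 0.2 -1.  -0.9] gap 0.0003
toolX [ 0.001 -0.    -1.   ] toolY [0.702 0.712 0.   ] yaw 45.44
world d mm [ 56.4 -56.3 -22.8]  tool units(40mm) [ 0.571 -0.014  1.993]
```

View pics/e1.png

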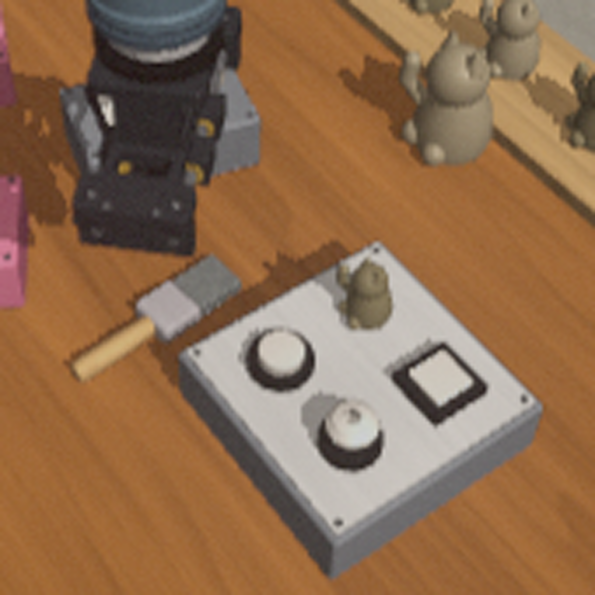

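View pics/e2.png

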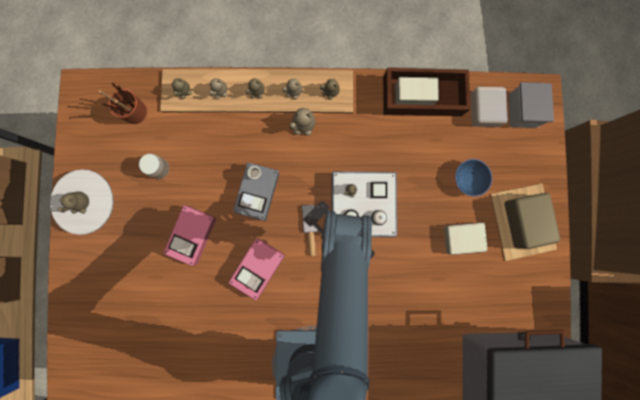

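The round button is out again, the key is in, the stop is out, everything else stands where it was, and the hand is clear at z 0.22. Handing in.

```bash
python3 -c "
from plant import env
print(env.finish_job())"
```

```text
the job is handed in; nothing more can be done
None
```

I handed the job in at about 16 s of the 53 s allowed; no verdict is reported. With shut fingers I pressed the rocker on, then the square key in. I then held the round button down for more than 0.4 s and let it go.

**Presses:**

| Press | Tip height at the hard stop | Force |
|---|---|---|
| Rocker (ridged end) | 75.7 mm | about 25 N |
| Square key | 75.9 mm | about 28 N |
| Round button | 75.9 mm | 40 N, eased to 25 N for the hold |

**Last checks:**
- **Controls:** A picture after each press showed the rocker on and the key in. The last pictures show the round button out again, the stop button untouched and the key still in.
- **Surroundings:** By eye, the cats, the cup and the other objects stand where they were. The hand is clear, with the tip at 0.22 m.

**What disagreed:**
- **Contact force:** During the rocker and key presses the force read only about 1 N until just before the stop, not the expected 4 N or so of friction.
- **Peak force:** The 40 N was at the fingertips on the round button, well under the 120 N wrist limit. It equals the 40 N set for the arm or gripper body, which touched nothing.
- **Cameras:** The two cameras' positions differed by up to about 5 mm, which was harmless here.

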